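Shut and lock the battery door of a display turntable with a coin-slot driver

TASK

The new batteries are in the upside-down turntable: swing its battery door fully shut, then take the orange driver and, with its blade in the slot of the metal latch, turn the latch clockwise all the way to its stop so that its wing lies over the door. Put the orange driver back upright in the hole of the wooden block it came from, and leave everything else where it is.

Things in the scene. Friction and masses are not known exactly. Their poses are not given: they have to be found in the camera images.
- turntable: Round black display turntable, fixed, lying upside down: 220 mm platter, 200 mm body. Origin: centre of the platter on the counter, z up. Its flat underside faces up at 46 mm; four rubber feet (20 mm diameter, 12 mm tall) stand on it at x +-62, y +-56 mm. A well with four AA cells (x -50 to 26, y -31 to 31 mm) is closed by the door; the latch sits past the door's free edge at x 48, y 0.
- door (a joint): Hinge angle of the battery door: 0 shut, flush with the underside; 1.57 upright; 1.92 open stop; starts 1.35 to 1.85. Hinge line along the turntable's y axis at x -50 mm, 44 mm above the counter. Stiff hinge (0.03 N m friction): the door stays where it is left and must be pushed all the way down. Dark grey panel, 76 mm from hinge to free edge, 62 mm wide, 4 mm thick.
- door_mid (a point): Middle of the door's outer face (upper face when shut), 38 mm from the hinge. x runs from the hinge to the free edge, z out of the outer face. When the door is open this face looks away from the latch; pushing it towards the latch and then down shuts the door.
- door_edge (a point): Middle of the door's free edge on the outer face, 76 mm from the hinge; axes as for door_mid.
- latch (a joint): Angle of the quarter-turn latch: 0 unlocked, wing beside the door; 1.571 end stop, locked, wing over the door's free edge. It grows as the latch turns clockwise seen from above. Starts at 0 to 0.3, stays where it is left, about 0.08 N m of friction. The wing passes 1.5 mm over the shut door; a door left ajar ends up on top of the wing, not held.
- slot (a point): Centre of the slot's floor, on the latch's upright turning axis. The aluminium latch head is 32 mm across, its top 6 mm above this point (55 mm above the counter). The slot runs along x: 22 mm long, 5.5 mm wide, 6 mm deep, open only at the top. The wing (16 mm wide, reaching 30 mm from the axis, small red mark) points along +x, its top 1.5 mm above this point.
- stand: Beech tool block, fixed, 66 x 156 x 52 mm (x, y, z), origin at the centre of its underside. Two round vertical holes of 26 mm diameter, 48 mm deep, at x = 0, y = +44 and -44 mm; one holds the orange driver, the other the blue one (either way round).
- driver_grip (a point): Centre of the orange driver's handle, a loose tool of about 100 g standing in a hole of the block. z up along the handle, x along the blade's width. Handle: square bar 28 x 28 mm (sides along x and y), 52 mm tall. A black collar of 38 mm diameter, 26 to 30 mm below this point, rests on the block's top; this point is then 82 mm above the counter.
- driver_tip (a point): Middle of the lower edge of the orange driver's steel blade, 74 mm straight below driver_grip; axes as for driver_grip. The blade is 18 mm wide (x), 3 mm thick (y) and 14 mm tall, on a shank of 10 mm diameter.
- cross_grip (a point): Centre of the handle of the blue cross-head driver, the same shape and size as the orange one, standing in the other hole. Leave it there.
- helmet: Grey resin helmet model, 122 mm diameter, 127 mm tall, loose; origin at the centre of its underside. Leave it.
- soap_pump: White and green push-dispenser bottle, 68 mm diameter, 186 mm tall, loose; origin at the centre of its underside. Leave it.
- wash_tub: Empty translucent wash tub, 200 x 280 x 98 mm (216 x 296 mm over the rim), loose; origin at the centre of its underside. Leave it.
- tub_lid: Blue-green snap lid of the tub, 212 x 316 x 12 mm, lying flat; origin at the centre of its underside. Leave it.
- spatula: Steel spatula with black handle, 300 mm long, lying along its x axis. Leave it.
- mug: Blue ceramic mug, 80 mm diameter, 92 mm tall, loose; origin at the centre of its underside. Leave it.
- cell_box: Cardboard battery carton, 46 x 110 x 20 mm, loose; origin at the centre of its underside. Leave it.
Not all that is in view belongs to the job. Several things have the shape of the turntable; the one meant has the colours described above.

How it is judged (in metres and radians):
On the way, in this order (a step that is already met when the one before it is completed fails the run):
1. the battery door is swung fully shut (within 0.05 rad) while the latch is still unlocked (value of joint door below 0.05 rad and value of joint latch below 0.5 rad), for 0.2 s.
2. the orange driver's blade is in the slot of the still unlocked latch (distance between driver_tip and slot below 0.005 m and value of joint latch below 0.5 rad), for 0.05 s.
3. the latch is turned home with the blade still in its slot (distance between driver_tip and slot below 0.006 m and value of joint latch above 1.42 rad and value of joint door below 0.05 rad), for 0.05 s.
At the end, for the whole second after the job is handed in: The door is shut (within 0.05 rad), the latch is turned to within 0.15 rad of its locked stop, and the orange driver stands upright (within 0.1 rad) in the hole it came from (its handle within 9 mm of where it was), with its collar down on the block (value of joint door below 0.05 rad and value of joint latch above 1.42 rad and distance of driver_grip from where it was at the start of the episode below 0.009 m and angle between driver_grip's own z axis and vertical below 0.1 rad); the robot touches nothing.
It fails at once if another thing on the counter is moved more than 30 mm or the blue driver is taken out or shifted more than 15 mm (distance of cross_grip from where it was at the start of the episode above 0.015 m or distance of any of helmet, soap_pump, wash_tub, tub_lid, spatula, mug, cell_box from where it was at the start of the episode above 0.03 m).
It also fails if it takes over 67 s, if anything falls off the work surface, if the arm or the gripper's body presses on something with over 40 N, if the wrist force passes 120 N, or if a joint passes its speed limit or range.

ROBOT

A 6-joint arm with a two-finger parallel gripper is mounted at the origin on the work surface. World frame = base frame: x ahead of the robot, y to its left, z up, the work surface at z = 0. Lengths are in m, angles in degrees, forces in N, time in s.
With the tool pointing down it reaches from about 0.3 to 0.75 m from the base axis. Payload 8.5 kg.
Tool frame: the origin (TCP) lies on the centre line of the jaws, within the pads' length; the fingertips stand 17 mm ahead of it and the grasp point (between the pads) lies 2 mm behind it (env.tcp_to_tips is the distance from the TCP to the fingertips, in m); z points along the fingers, y is the line along which they close (so a half turn about z gives the same grasp; the last joint's range is limited). The gripper opens to 85 mm and grips with 20 to 120 N. Pads are 22 mm wide; open, the fingers measure 114 mm over their backs; the gripper's body (76 mm by 85 mm) begins 54 mm behind the grasp point. The pads swing forward as they close: fully open they stand 13 mm farther back than shut.
Start: joints at [-79.2, 21.807, 74.336, -0, 83.858, -12.336], TCP at [0.216, -0.506, 0.248] pointing down, gripper open.
Joint ranges: [-178.18, 178.18], [-50.72, 133.34], [12.68, 142.11], [-81.47, 261.47], [9.98, 163.14], [-165.26, 165.26]. Speed limits (degrees/s): [136.94, 136.94, 180, 180, 180, 180].

INTERFACE

Orientations are given as a 3x3 rotation matrix whose columns are the frame's x, y, z axes.
In Python, from rig import env gives the robot as it stands. The module is installed in compiled form; this text tells all that it offers.
- The arm moves only by the shell command python3 -m pendant 'ROWS' [FORCE]. ROWS is JSON, a list of rows, each a list of 7 numbers: the opening, from 0 (shut) to 1 (fully open), then the shift along the tool's x, y, z in m, then the turn, a rotation vector about the tool's x, y, z in rad. A call has 1 to 5 rows; each row is the pose to reach, as a shift and turn from the pose commanded when the call began, along the tool's axes at that moment; what a row does not reach only later rows make up. A row lasts 1/8 s, in which the tool goes at most 62.5 mm and 10.7 degrees, less where a joint would pass 70% of its speed; a pose out of reach is approached as far as the arm can. A call with a gripper value outside its range is refused whole. The fingers move at their own pace and stop on an object; FORCE is the grip in N (left out, the last holds). Time passes only in rows, so rows that repeat a pose let the fingers close. It gives the time, the measured TCP pose, the force, the opening and the grip force at its end, in the units of the state.
- env.observe(): the state, without advancing time (a new reading comes with each control period).
- env.get_image(name): name is "scene" or "top"; returns a dict with "image" (400x640x3 uint8, blue, green, red), "fx", "fy", "cx", "cy" (pixels), "pose" (4x4, takes a point from camera to world coordinates). Camera axes: x right, y up, looking along -z (the intrinsics and any distortion apply to the point x, -y, -z); pixel columns grow to the right and rows downward; lengths in m; the calibration is good to about 2 mm. A picture is of the moment at which its call begins. There is no depth.
- env.close_job(): hands the job in; it is judged then, once.
Trained networks look in the newest picture that a camera, given by its name, has taken for a name from the list of things; names that differ only in an ending like _2 or _b are one class to them, and where a whole thing is asked for, a point or a joint stands for the part that bears it (a point fixed in the world has none). Each returns a list of dicts, best first, with "conf" (0 to 1); they miss things now and then, are a little off and sometimes report something else, mostly with a low value. They report only what shows in the picture. A call takes as long as a camera call. They do not tell look-alikes from the thing itself.
- env.find_in(camera, thing): "bbox" ([centre column, centre row, width, height] in pixels, round what is visible of it).
- env.trace(camera, thing): "mask" (400x640 bool, what is visible of it) and "bbox" ([centre column, centre row, width, height] in pixels, round what is visible of it).
- env.tip_of(camera, thing): "centre" ([column, row] in pixels: a listed point, or the origin of a listed thing).
The state is a dict: "time_s": time; "q": joint angles; "qvel": joint speeds; "joint_efforts": joint torques, N m; "position": TCP position; "tool_rot": TCP orientation; "ft_force": force on the tool from outside, world axes, zero at the start; "wrist_torque": the same for the moment, N m; "grip_width": finger opening in m; "gripper_force": force on a finger pad.
Only numpy, scipy, OpenCV 4.12 (cv2) and the standard library are available. Lean on these libraries where they do the work, as an engineer would, in place of code of your own. Each camera call takes 0.05 s, during which the arm holds its last target. There are 200 camera calls.

## Working session

There is one attempt and no reset: what is moved stays moved. The work goes in short steps, Python scripts to look and compute and a shell command to move; the robot and the scene stay as the last step left them, time stands still between calls to the robot, and variables do not carry over. Pictures are saved under pics/ and viewed, at most 10 in all, crops included, and the job is handed in when it is done.

```bash
mkdir -p pics; cat > h.py <<'E'
import numpy as np, cv2
from rig import env
def cam(n):
    c=env.get_image(n); return c
def ray(c,px):
    P=np.array(c['pose']); d=np.array([(px[0]-c['cx'])/c['fx'],-(px[1]-c['cy'])/c['fy'],-1.])
    return P[:3,3],P[:3,:3]@d
def at_z(c,px,z):
    o,d=ray(c,px); return o+d*(z-o[2])/d[2]
def proj(c,p):
    P=np.array(c['pose']); q=P[:3,:3].T@(np.array(p)-P[:3,3])
    return np.array([c['cx']+c['fx']*q[0]/-q[2], c['cy']-c['fy']*q[1]/-q[2]])
E
python3 - <<'E'
from h import *
for n in ['scene','top']:
    c=cam(n); cv2.imwrite(f'pics/{n}0.png',c['image']); print(n,{k:(v if k!='image' else 0) for k,v in c.items()})
    for t,z in [('turntable',0),('slot',.049),('door_mid',.07),('door_edge',.1),('driver_grip',.082),('driver_tip',.01),('cross_grip',.082),('stand',0)]:
        for r in env.tip_of(n,t)[:3]: print(t,np.round(r['centre'],1),round(r['conf'],2),np.round(at_z(c,r['centre'],z),3))
E
```

```text
scene {'image': 0, 'fx': 470.2087115762924, 'fy': 470.2087115762924, 'cx': 316.98788530088393, 'cy': 201.06510975498827, 'pose': array([[ 0.89138362, -0.2774495 ,  0.35840899,  1.00405941],
       [ 0.45301287,  0.51980523, -0.72428023, -0.93679343],
       [ 0.01464832,  0.80797543,  0.58903407,  0.83151945],
       [ 0.        ,  0.        ,  0.        ,  1.        ]])}
turntable [333.  206.6] 0.76 [0.552 0.083 0.   ]
turntable [216.2 227.1] 0.63 [ 0.307 -0.156  0.   ]
slot [350.3 196.1] 0.62 [0.601 0.092 0.049]
slot [234.2 214.1] 0.42 [ 0.357 -0.134  0.049]
door_mid [212.3 210.9] 0.62 [ 0.315 -0.171  0.07 ]
door_mid [317.2 181.1] 0.52 [0.496 0.088 0.07 ]
door_edge [225.2 216. ] 0.66 [ 0.384 -0.203  0.1  ]
door_edge [322.1 172.2] 0.52 [0.508 0.096 0.1  ]
driver_grip [257.7 255.2] 0.94 [ 0.523 -0.271  0.082]
driver_tip [259.6 278.8] 0.89 [ 0.526 -0.276  0.01 ]
driver_tip [405.8 157.7] 0.74 [0.658 0.44  0.01 ]
cross_grip [271. 232.] 0.75 [ 0.506 -0.185  0.082]
cross_grip [259.1 279. ] 0.25 [ 0.567 -0.335  0.082]
stand [265.8 269.5] 0.8 [ 0.517 -0.233  0.   ]
top {'image': 0, 'fx': 36
[... 290 characters left out ...]
 [ 0.        ,  0.        ,  0.        ,  1.        ]])}
turntable [292.8 196.8] 0.89 [0.562 0.082 0.   ]
turntable [355.5 267.1] 0.82 [ 0.308 -0.154  0.   ]
slot [372.7 148.3] 0.73 [ 0.739 -0.208  0.049]
slot [353.5 249.5] 0.67 [ 0.373 -0.142  0.049]
slot [290.2 187. ] 0.59 [0.592 0.088 0.049]
door_mid [358.2 274.1] 0.77 [ 0.289 -0.157  0.07 ]
door_mid [292.7 207.4] 0.49 [0.516 0.075 0.07 ]
door_edge [357.  258.1] 0.58 [ 0.345 -0.15   0.1  ]
door_edge [295.6 206.8] 0.4 [0.516 0.063 0.1  ]
driver_grip [390.8 208.2] 0.48 [ 0.519 -0.267  0.082]
driver_grip [292.7 209. ] 0.16 [0.509 0.074 0.082]
cross_grip [365.6 210.8] 0.54 [ 0.508 -0.18   0.082]
stand [378.6 211.9] 0.57 [ 0.512 -0.237  0.   ]
```

View pics/top0.png

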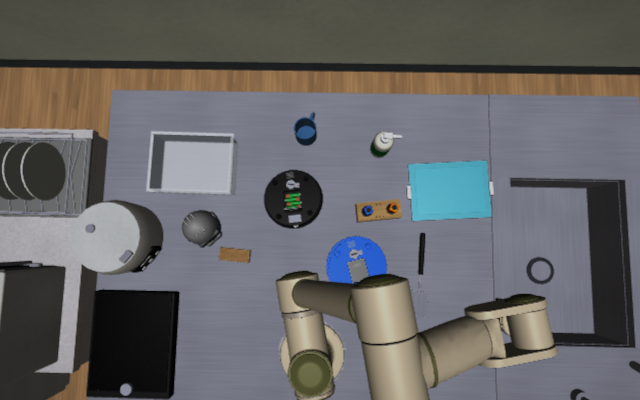

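View pics/scene0.png

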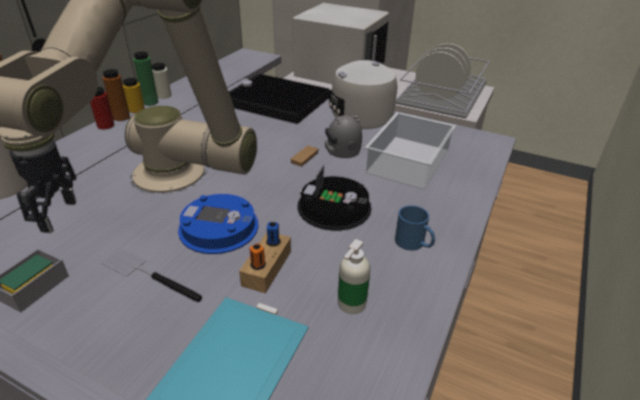

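The top view shows the black turntable at about (293,198) with its door up on the robot's side at (294,217). The block is at (379,210), with blue left and orange right at (392,209). Next: zoomed crops for yaw.

```bash
python3 - <<'E'
from h import *
c=cam('top'); s=cam('scene')
a=cv2.resize(c['image'][160:235,255:330],(400,400),interpolation=cv2.INTER_CUBIC)
b=cv2.resize(c['image'][190:230,350:410],(400,267),interpolation=cv2.INTER_CUBIC)
d=cv2.resize(s['image'][160:230,290:380],(400,311),interpolation=cv2.INTER_CUBIC)
e=cv2.resize(s['image'][215:295,235:300],(233,287),interpolation=cv2.INTER_CUBIC)
im=np.zeros((600,800,3),np.uint8); im[:400,:400]=a; im[:267,400:]=b; im[267:267+311,400:]=d
im[400:,:163]=cv2.resize(e,(163,200)); cv2.imwrite('pics/z.png',im)
for n,cc in (('top',c),('scene',s)):
  for t in ['turntable','slot','door_edge','stand','driver_grip','cross_grip']:
    for r in env.trace(n,t)[:2]:
        if 'mask' in r:
            m=r['mask'].astype(np.uint8); k=cv2.findNonZero(m)
            if k is not None: print(n,t,round(r['conf'],2),np.round(r['bbox'],1),cv2.minAreaRect(k))
E
```

```text
top turntable 0.58 [357.9 263.2  60.3  50.2] ((355.5, 260.0), (46.0, 59.0), 90.0)
top door_edge 0.63 [292.7 208.6  13.8   4.8] ((291.5914611816406, 209.8231658935547), (4.1963982582092285, 17.11688804626465), 83.6598129272461)
top door_edge 0.54 [359.  270.4  18.2  22.5] ((356.552978515625, 270.9882507324219), (20.391464233398438, 16.703645706176758), 77.47119140625)
top stand 0.93 [377.1 211.8  45.3  21.1] ((377.17327880859375, 210.23268127441406), (19.602231979370117, 44.67716979980469), 84.2894058227539)
top driver_grip 0.73 [365.9 211.4  16.9  10.9] ((366.3000183105469, 211.1000518798828), (9.391485214233398, 11.180339813232422), 63.43495178222656)
top driver_grip 0.5 [393.  207.7  13.3  10.7] ((392.0, 208.5), (9.0, 10.0), 90.0)
top cross_grip 0.43 [365.7 210.8  11.6   8.7] ((367.0, 210.5), (9.0, 10.0), 90.0)
top cross_grip 0.19 [390.9 206.2  10.5  12.4] ((391.50006103515625, 208.0000457763672), (9.192387580871582, 10.60660171508789), 45.0)
scene turntable 0.93 [334.  198.   71.3  61.2] ((334.3442077636719, 204.06370544433594), (73.44831848144531, 58.81220245361328), 22.750974655
[... 372 characters left out ...]
3789), 9.462321281433105)
scene door_edge 0.71 [319.4 180.9   8.7  24.6] ((318.5902099609375, 181.50820922851562), (7.423930644989014, 29.695720672607422), 5.19442892074585)
scene stand 0.68 [265.9 264.9  53.   54.5] ((264.3134460449219, 261.89117431640625), (34.83907699584961, 65.86312866210938), 30.256441116333008)
scene stand 0.16 [226.5 350.1 162.6  98.3] ((227.5801544189453, 363.4175109863281), (106.3690414428711, 143.47128295898438), 30.141386032104492)
scene driver_grip 0.87 [258.1 256.4  15.5  26.9] ((256.63104248046875, 257.07244873046875), (26.325420379638672, 14.532959938049316), 85.2363510131836)
scene cross_grip 0.86 [273.5 234.6  15.8  22.2] ((272.0, 234.0), (24.0, 12.0), 90.0)
```

View pics/z.png

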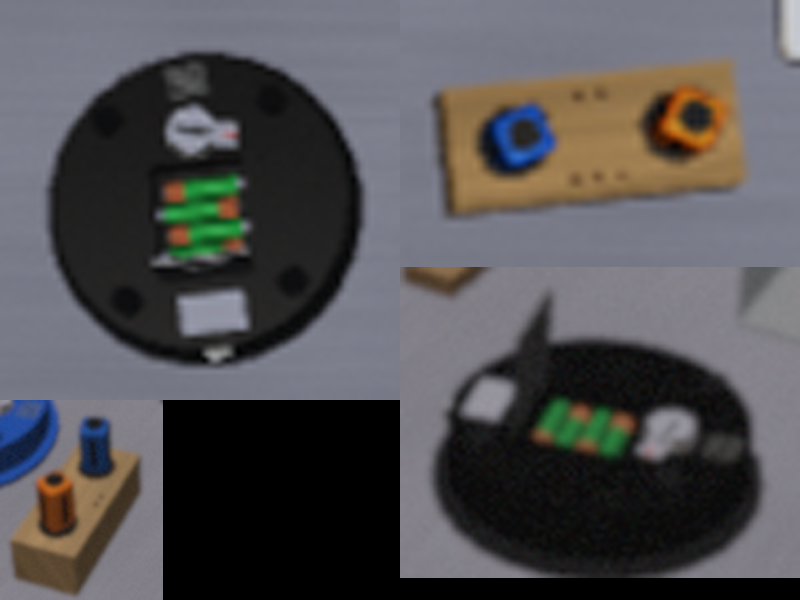

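The zoom shows the latch unlocked with its wing to the right (world -y, towards the red mark). The door is near upright, and the orange handle is yawed about 15° to the block. I'll fit the latch by rendering it and comparing with the images, and get the handle yaw from colour.

```bash
cat > fit.py <<'E'
from h import *
from scipy.optimize import minimize
def render(c,x,y,a,x0,y0,w,h,S=8):
    # a: direction angle of wing in world
    R=np.array([[np.cos(a),-np.sin(a)],[np.sin(a),np.cos(a)]])
    def poly(p,z): 
        q=np.array(p)@R.T+[x,y]; return np.array([((proj(c,[*k,z])-[x0,y0]+.5)*S*16) for k in q]).astype(np.int32)
    t=np.linspace(0,2*np.pi,40); circ=np.c_[np.cos(t),np.sin(t)]*.016
    m=np.zeros((h*S,w*S),np.float32)
    f=lambda p,z,v: cv2.fillPoly(m,[poly(p,z)],v,shift=4)
    f([(0,-.008),(.03,-.008),(.03,.008),(0,.008)],.0505,1.)
    f(circ,.049,.8); f(circ,.055,1.); f([(-.011,-.00275),(.011,-.00275),(.011,.00275),(-.011,.00275)],.055,.35)
    m=cv2.GaussianBlur(m,(0,0),.6*S)
    return cv2.resize(m,(w,h),interpolation=cv2.INTER_AREA)
def fit_latch(c,g):
    u=proj(c,[*g[:2],.05]); w=h=21; x0,y0=int(u[0])-10,int(u[1])-10
    im=c['image'][y0:y0+h,x0:x0+w].astype(np.float32)[:,:,:2].mean(2)
    sel=np.hypot(*(np.mgrid[:h,:w]-10))<10
    # ignore green/orange cells
    B=c['image'][y0:y0+h,x0:x0+w].astype(int); sat=B.max(2)-B.min(2); 
    sel&=~cv2.dilate((sat>45).astype(np.uint8),np.ones((2,2))).astype(bool)
    cost=lambda v:-np.corrcoef(render(c,*v[:2]*.01,v[2],x0,y0,w,h)[sel],im[sel])[0,1]
    best=min((minimize(cost,[g[0]*100+dx,g[1]*100+dy,g[2]+da],method='Nelder-Mead',options=dict(initial_simplex=None,xatol=.003,fatol=1e-5)) for da in(-.2,.15) for dx in(-.5,.5) for dy in(-.5,.5)),key=lambda r:r.fun)
    return best.x*[.01,.01,1],best.fun
E
python3 - <<'E'
from fit import *
for n in('top','scene'):
    c=cam(n); print(n,fit_latch(c,[.597,.09,-1.6]))
    im=c['image'].astype(int); 
    m=((im[:,:,2]>130)&(im[:,:,0]<70)&(im[:,:,2]-im[:,:,0]>90)).astype(np.uint8)
    g=at_z; u=proj(c,[.522,-.27,.09]).astype(int); k=np.zeros_like(m); k[u[1]-18:u[1]+18,u[0]-14:u[0]+14]=1; m*=k
    k=cv2.findNonZero(m); print(cv2.minAreaRect(k))
    if n=='top':
        p=np.array([at_z(c,q,.106)[:2] for q in k[:,0]])
        print('handle world',p.mean(0),cv2.minAreaRect((p*1000).astype(np.float32)))
        for q in [(108,122),(271,99),(127,302),(293,281)]: print(at_z(c,(255+(q[0]+.5)/5.333-.5,160+(q[1]+.5)/5.333-.5),.058))
E
python3 - <<'E'
E
```

```text
top (array([ 0.60266394,  0.08798175, -1.65952642]), np.float64(-0.967951449724445))
((393.9310302734375, 207.17242431640625), (8.541985511779785, 8.170595169067383), 21.801406860351562)
handle world [ 0.51985013 -0.2730572 ] ((520.1914672851562, -273.5433349609375), (28.885345458984375, 28.144346237182617), 68.54402160644531)
[0.60583336 0.14296347 0.058     ]
[0.62343784 0.03365514 0.058     ]
[0.48481826 0.12639156 0.058     ]
[0.50097806 0.01608523 0.058     ]
scene (array([ 0.60271915,  0.08948923, -1.64636097]), np.float64(-0.9523343601859314))
((256.5000305175781, 248.0), (7.602630138397217, 12.521980285644531), 63.43495178222656)
```

Both fits agree: slot at (0.6027, 0.0887) and wing direction -1.653 rad, so the latch angle is about 0.23. Turntable yaw is about 8.3°, and the orange handle is at (0.520, -0.273) with yaw about -21.5° mod 90. Now moving to behind the door.

```bash
cat > go.py <<'E'
import sys
from h import *
from scipy.spatial.transform import Rotation as Rn
# go.py x y z yawdeg(tool y axis in world): prints shift & turn in tool axes
x,y,z,a=map(float,sys.argv[1:5]); s=env.observe(); R=np.array(s['tool_rot']); p=np.array(s['position'])
best=None
for k in range(-1,3):
    t=np.radians(a+180*k); Y=np.array([np.cos(t),np.sin(t),0]); Z=np.array([0,0,-1.]); T=np.c_[np.cross(Y,Z),Y,Z]
    v=Rn.from_matrix(R.T@T).as_rotvec()
    if best is None or np.linalg.norm(v)<np.linalg.norm(best)-1e-6: best=v
print('t',round(s['time_s'],2),'p',np.round(p,4),'toolyaw',round(np.degrees(np.arctan2(R[1,1],R[0,1])),1),'q6',np.round(s['q'][5],1),'F',np.round(s['ft_force'],1))
print('shift',np.round(R.T@(np.array([x,y,z])-p),4),'turn',np.round(best,3), 'tips',env.tcp_to_tips)
E
python3 go.py 0.435 0.064 0.16 98.3; python3 go.py 0.435 0.064 0.16 8.3
```

```text
t 1.7 p [ 0.2161 -0.5058  0.2483] toolyaw -66.9 q6 -12.3 F [-0.3  0.2  0.4]
shift [ 0.4252 -0.4379  0.0883] turn [0.    0.    0.259] tips 0.017
t 1.7 p [ 0.2161 -0.5058  0.2483] toolyaw -66.9 q6 -12.3 F [-0.3  0.2  0.4]
shift [ 0.4252 -0.4379  0.0883] turn [ 0.     0.    -1.312] tips 0.017
```

```bash
python3 -m pendant '[[0,0.213,-0.219,0,0,0,0.13],[0,0.213,-0.219,0,0,0,0.13],[0,0.213,-0.219,0,0,0,0.13],[0,0.213,-0.219,0,0,0,0.13],[0,0.213,-0.219,0,0,0,0.13]]' 40; python3 go.py 0.435 0.064 0.11 98.3
```

```text
time_s: 2.33
position: [0.3262, -0.2187, 0.2485]
tool_rot: [[0.963, 0.27, 0.001], [0.27, -0.963, -0.0], [0.0, 0.001, -1.0]]
ft_force: [1.2, 0.1, 0.4]
grip_width: -0.0002
gripper_force: 0.0
t 2.33 p [ 0.3262 -0.2187  0.2485] toolyaw -74.3 q6 23.1 F [1.2 0.1 0.4]
shift [ 0.1811 -0.2428  0.1385] turn [ 0.001 -0.     0.129] tips 0.017
```

```bash
python3 -m pendant '[[0,0.181,-0.243,0.02,0,0,0.129],[0,0.181,-0.243,0.03,0,0,0.129],[0,0.181,-0.243,0.06,0,0,0.129],[0,0.181,-0.243,0.1,0,0,0.129],[0,0.181,-0.243,0.138,0,0,0.129]]'; python3 -m pendant '[[0,0,0,0.001,0,0,0]]' ; python3 go.py 0.435 0.064 0.115 98.3
```

```text
time_s: 2.95
position: [0.4265, 0.0402, 0.1406]
tool_rot: [[0.989, 0.146, 0.004], [0.146, -0.989, -0.001], [0.004, 0.001, -1.0]]
ft_force: [1.2, -1.6, -0.7]
grip_width: -0.0004
gripper_force: 0.0
time_s: 3.08
position: [0.4242, 0.0404, 0.1374]
tool_rot: [[0.989, 0.148, -0.006], [0.148, -0.989, 0.001], [-0.005, -0.002, -1.0]]
ft_force: [-0.5, -0.6, 1.0]
grip_width: 0.0002
gripper_force: 0.0
t 3.08 p [0.4242 0.0404 0.1374] toolyaw -81.5 q6 70.9 F [-0.5 -0.6  1. ]
shift [ 0.0143 -0.0217  0.0224] turn [-0.002  0.005  0.004] tips 0.017
```

```bash
python3 - <<'E'
from h import *
a=cam('top')['image'][150:250,230:350]; b=cam('scene')['image'][130:230,260:380]
cv2.imwrite('pics/d1.png',cv2.resize(np.hstack([a,b]),(800,333),interpolation=cv2.INTER_CUBIC))
E
```

```text
(no output)
```

View pics/d1.png

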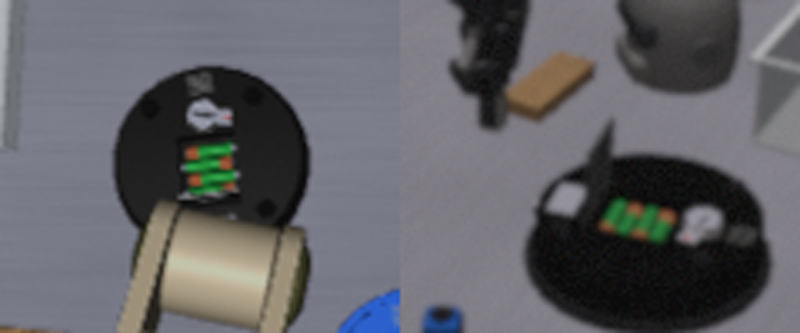

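The gripper stands behind the near-upright door. Now the push along an arc.

```bash
python3 -m pendant '[[0,0.01,-0.022,0.022,0,0,0],[0,0.03,-0.022,0.022,0,0,0],[0,0.06,-0.022,0.022,0,0,0],[0,0.085,-0.022,0.022,0,0,0],[0,0.115,-0.022,0.04,0,0,0]]'; python3 -m pendant '[[0,0.018,0,0.015,0,0,0],[0,0.022,0,0.03,0,0,0],[0,0.022,0,0.034,0,0,0],[0,0.022,0,0.034,0,0,0]]'; python3 go.py 0.55 0.084 0.0625 98.3
```

```text
time_s: 3.8
position: [0.538, 0.075, 0.1024]
tool_rot: [[0.99, 0.142, 0.005], [0.142, -0.99, -0.001], [0.005, 0.001, -1.0]]
ft_force: [-1.5, -0.4, 1.0]
grip_width: 0.0001
gripper_force: 0.6
time_s: 4.3
position: [0.5572, 0.0794, 0.0662]
tool_rot: [[0.99, 0.144, -0.0], [0.144, -0.99, -0.0], [-0.0, 0.0, -1.0]]
ft_force: [0.2, -0.1, -0.1]
grip_width: -0.0005
gripper_force: 0.0
t 4.3 p [0.5572 0.0794 0.0662] toolyaw -81.7 q6 77.8 F [ 0.2 -0.1 -0.1]
shift [-0.0065 -0.0056  0.0037] turn [ 0.     0.    -0.001] tips 0.017
```

```bash
python3 -m pendant '[[0,0,0,0.003,0,0,0],[0,0,0,0.005,0,0,0],[0,0,0,0.006,0,0,0],[0,0,0,0.006,0,0,0]]'
```

```text
time_s: 4.8
position: [0.5578, 0.0796, 0.0624]
tool_rot: [[0.989, 0.145, 0.002], [0.145, -0.989, -0.001], [0.002, 0.001, -1.0]]
ft_force: [-7.2, -1.2, 22.2]
grip_width: -0.0001
gripper_force: 11.0
```

Door is pressed against its stop with 22 N. Up and over to the orange driver (tool yaw -21.5°).

```bash
python3 -m pendant '[[0,0,0,-0.06,0,0,0],[0,0,0,-0.12,0,0,0],[0.3,0,0.02,-0.14,0,0,-0.2],[1,0,0.08,-0.14,0,0,-0.4],[1,0,0.14,-0.14,0,0,-0.6]]'; python3 - <<'E'
from fit import *
c=cam('scene'); print(fit_latch(c,[.6027,.0887,-1.65]))
a=c['image'][130:260,220:400]
cv2.imwrite('pics/d2.png',cv2.resize(a,(720,520),interpolation=cv2.INTER_CUBIC))
E
python3 go.py 0.520 -0.273 0.18 -21.5
```

```text
time_s: 5.42
position: [0.5774, -0.0557, 0.2005]
tool_rot: [[0.768, 0.64, 0.001], [0.64, -0.768, -0.0], [0.001, 0.001, -1.0]]
ft_force: [0.7, 0.4, -0.8]
grip_width: 0.0542
gripper_force: 0.0
(array([ 0.60270711,  0.08878182, -1.64735575]), np.float64(-0.9189725920072027))
t 5.47 p [ 0.5783 -0.0627  0.2   ] toolyaw -49.8 q6 32.1 F [ 0.9 -6.6 -0.5]
shift [-0.1803  0.123   0.0205] turn [ 0.003  0.002 -0.494] tips 0.017
```

View pics/d2.png

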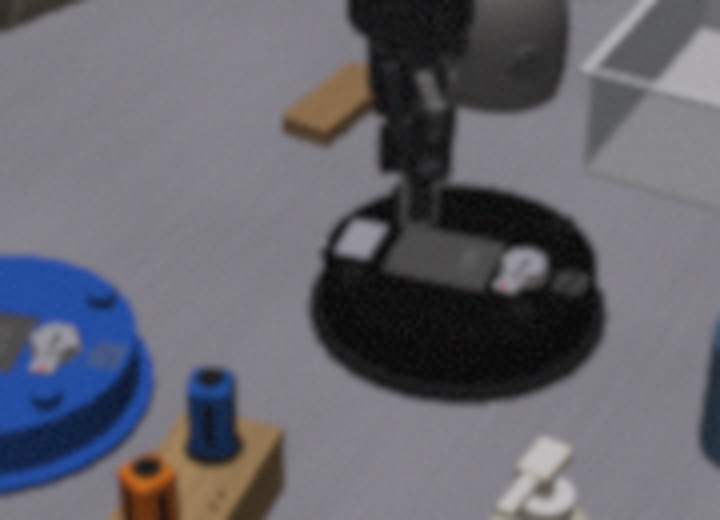

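The door lies flat and shut, and the latch is unchanged (wing at -1.647, head about (525,265) in the crop). On to above the driver.

```bash
python3 -m pendant '[[1,-0.18,0.123,0.01,0,0,-0.494],[1,-0.18,0.123,0.02,0,0,-0.494],[1,-0.18,0.123,0.02,0,0,-0.494],[1,-0.18,0.123,0.02,0,0,-0.494],[1,-0.18,0.123,0.02,0,0,-0.494]]'; python3 -m pendant '[[1,0,0,0,0,0,0],[1,0,0,0,0,0,0]]';  python3 go.py 0.520 -0.273 0.083 -21.5
```

```text
time_s: 6.1
position: [0.5152, -0.2662, 0.1794]
tool_rot: [[0.384, 0.923, -0.001], [0.923, -0.384, 0.0], [-0.0, -0.001, -1.0]]
ft_force: [1.0, 0.6, -0.4]
grip_width: 0.0855
gripper_force: 0.0
time_s: 6.35
position: [0.5167, -0.2627, 0.1801]
tool_rot: [[0.379, 0.926, 0.0], [0.926, -0.379, -0.0], [0.0, 0.0, -1.0]]
ft_force: [0.3, 0.6, 0.1]
grip_width: 0.0854
gripper_force: 0.0
t 6.35 p [ 0.5167 -0.2627  0.1801] toolyaw -22.2 q6 -16.4 F [0.3 0.6 0.1]
shift [-0.0083  0.0069  0.0971] turn [ 0.    -0.    -0.013] tips 0.017
```

```bash
python3 -m pendant '[[1,-0.007,0.006,0.04,0,0,-0.013],[1,-0.007,0.006,0.08,0,0,-0.013],[1,-0.007,0.006,0.097,0,0,-0.013],[0.5,-0.007,0.006,0.097,0,0,-0.013],[0,-0.007,0.006,0.097,0,0,-0.013]]' 80;python3 -m pendant '[[0,0,0,0,0,0,0],[0,0,0,0,0,0,0],[0,0,0,0,0,0,0]]'
```

```text
time_s: 6.98
position: [0.5199, -0.2725, 0.0839]
tool_rot: [[0.367, 0.93, 0.001], [0.93, -0.367, -0.001], [-0.001, 0.002, -1.0]]
ft_force: [-0.3, -0.6, 0.5]
grip_width: 0.0516
gripper_force: 0.0
time_s: 7.35
position: [0.5197, -0.2729, 0.084]
tool_rot: [[0.368, 0.93, 0.002], [0.93, -0.368, -0.001], [-0.0, 0.002, -1.0]]
ft_force: [-0.1, 2.6, 6.4]
grip_width: 0.0271
gripper_force: 78.7
```

```bash
python3 -m pendant '[[0,0,0,-0.03,0,0,0],[0,0,0,-0.07,0,0,0],[0,0,0,-0.11,0,0,0],[0,0,0,-0.14,0,0,0],[0,0,0,-0.14,0,0,0]]'; python3 -m pendant '[[0,0,0,0,0,0,0],[0,0,0,0,0,0,0]]'; python3 - <<'E'
from h import *
s=env.observe(); print(s['position'],s['ft_force'])
c=cam('scene'); t=np.array(s['position'])-[0,0,.073]; u=proj(c,t); print(u)
for r in env.tip_of('scene','driver_tip')[:2]: print(r)
x,y=u.astype(int); a=c['image'][y-45:y+20,x-40:x+40]
cv2.imwrite('pics/b1.png',cv2.resize(a,(640,520),interpolation=cv2.INTER_CUBIC))
E
```

```text
time_s: 7.98
position: [0.5197, -0.273, 0.225]
tool_rot: [[0.368, 0.93, 0.004], [0.93, -0.368, -0.003], [-0.001, 0.005, -1.0]]
ft_force: [0.2, -0.3, -2.2]
grip_width: 0.0271
gripper_force: 78.6
time_s: 8.22
position: [0.5188, -0.2724, 0.2213]
tool_rot: [[0.368, 0.93, -0.002], [0.93, -0.368, 0.002], [0.001, -0.003, -1.0]]
ft_force: [-0.0, 0.4, -0.9]
grip_width: 0.027
gripper_force: 78.6
[ 0.51881989 -0.27243067  0.22131278] [-0.00189     0.44902521 -0.94033977]
[254.03844795 233.09860983]
{'centre': [254.2, 232.4], 'conf': 0.66}
{'centre': [154.7, 279.2], 'conf': 0.16}
```

View pics/b1.png

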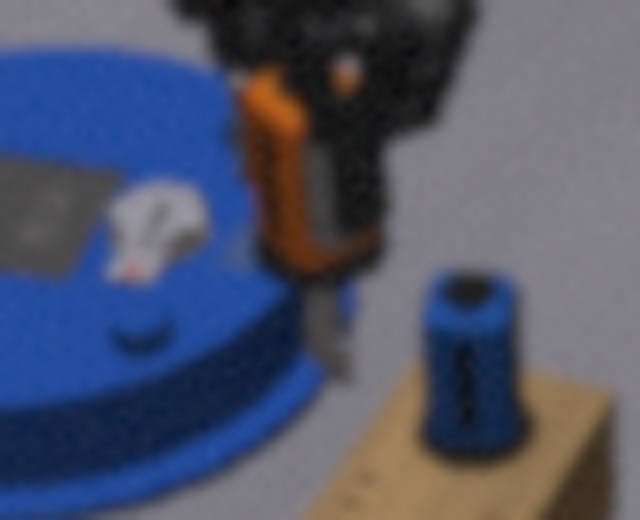

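The blade's lower edge slopes down to the right, (310,345) to (350,378). So the blade lies along the tool's y axis (-21.6°), and it needs a +106.8° turn to line up with the slot.

```bash
python3 go.py 0.6027 0.0887 0.19 84.9; python3 -m pendant '[[0,0.05,-0.01,0,0,0,-0.18],[0,0.1,-0.02,0,0,0,-0.36],[0,0.15,-0.02,0,0,0,-0.54],[0,0.2,-0.03,0,0,0,-0.72],[0,0.25,-0.04,0,0,0,-0.9]]'; python3 go.py 0.6027 0.0887 0.19 85.3
```

```text
t 8.32 p [ 0.519  -0.2725  0.2217] toolyaw -21.6 q6 -17.7 F [ 0.  -1.2 -0.4]
shift [ 0.3667 -0.055   0.0321] turn [-2.000e-03  1.000e-03  1.283e+00] tips 0.017
time_s: 8.95
position: [0.5741, -0.0239, 0.2223]
tool_rot: [[-0.505, 0.863, -0.001], [0.863, 0.505, 0.0], [0.001, -0.0, -1.0]]
ft_force: [0.6, -0.8, -0.8]
grip_width: 0.0271
gripper_force: 78.7
t 8.95 p [ 0.5741 -0.0239  0.2223] toolyaw 30.3 q6 -44.5 F [ 0.6 -0.8 -0.8]
shift [0.0827 0.0815 0.0323] turn [-0.    -0.001 -0.96 ] tips 0.017
```

```bash
python3 -m pendant '[[0,0.03,0.02,0,0,0,-0.18],[0,0.06,0.05,0.01,0,0,-0.36],[0,0.083,0.081,0.02,0,0,-0.54],[0,0.083,0.081,0.025,0,0,-0.72],[0,0.083,0.081,0.032,0,0,-0.9]]'; python3 -m pendant '[[0,0,0,0,0,0,-0.06],[0,0,0,0,0,0,-0.06],[0,0,0,0,0,0,-0.06]]'; python3 go.py 0.6027 0.0887 0.155 85.3
```

```text
time_s: 9.57
position: [0.6026, 0.0875, 0.1899]
tool_rot: [[-0.99, 0.14, -0.001], [0.14, 0.99, -0.0], [0.001, -0.0, -1.0]]
ft_force: [0.1, 0.3, -1.9]
grip_width: 0.0271
gripper_force: 78.9
time_s: 9.95
position: [0.6026, 0.0868, 0.1906]
tool_rot: [[-0.996, 0.089, -0.0], [0.089, 0.996, 0.0], [0.0, -0.0, -1.0]]
ft_force: [0.6, -0.3, -1.1]
grip_width: 0.0271
gripper_force: 78.8
t 9.95 p [0.6026 0.0868 0.1906] toolyaw 84.9 q6 -87.8 F [ 0.6 -0.3 -1.1]
shift [0.0001 0.0018 0.0356] turn [-0.    -0.    -0.007] tips 0.017
```

```bash
python3 -m pendant '[[0,0,0.0018,0.03,0,0,-0.007],[0,0,0.0018,0.05,0,0,-0.007],[0,0,0.0018,0.05,0,0,-0.007],[0,0,0.0018,0.05,0,0,-0.007]]'; python3 - <<'E'
from fit import *
s=env.observe(); p=np.array(s['position']); R=np.array(s['tool_rot']); print(p)
ims=[]
for n in('scene','top'):
    c=cam(n); t=p-[0,0,.076]; print(n,'tip pred',proj(c,t),'slot',proj(c,[.6027,.0887,.049]))
    for r in env.tip_of(n,'driver_tip')[:1]: print(r)
    if n=='scene':
        x,y=proj(c,t).astype(int); a=c['image'][y-28:y+22,x-25:x+25].copy()
        a=cv2.resize(a,(600,600),interpolation=cv2.INTER_CUBIC); b=a.copy()
        f=lambda q:tuple(((proj(c,q)-[x-25,y-28]+.5)*12*16).astype(int))
        Y=R[:,1]*.009; X=R[:,0]
        for z in(0,.014):
            cv2.line(b,f(t-Y+[0,0,z]),f(t+Y+[0,0,z]),(0,255,255),1,shift=4)
        cv2.line(b,f(t),f(t+[0,0,.04]),(255,255,0),1,shift=4)
        cv2.imwrite('pics/s1.png',np.hstack([a[:, 100:500],b[:,100:500]]))
E
```

```text
time_s: 10.45
position: [0.6033, 0.0886, 0.1417]
tool_rot: [[-0.997, 0.081, 0.001], [0.081, 0.997, -0.0], [-0.001, 0.0, -1.0]]
ft_force: [0.7, -0.7, -0.3]
grip_width: 0.0275
gripper_force: 78.8
[0.60326923 0.08862388 0.14174453]
scene tip pred [350.75819624 192.10360526] slot [350.25391263 196.82290124]
{'centre': [329.6, 194.1], 'conf': 0.73}
top tip pred [289.75720159 183.09954696] slot [290.14590637 183.99957615]
```

View pics/s1.png

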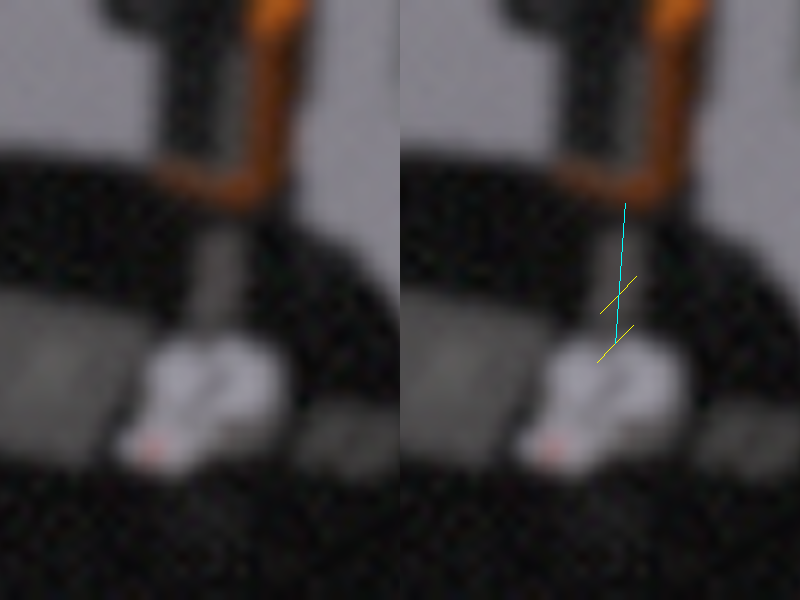

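The blade hovers right above the slot, with the predicted overlay within a pixel of the picture. Next: descend and feel.

```bash
python3 -m pendant '[[0,0,0,0.008,0,0,0],[0,0,0,0.011,0,0,0],[0,0,0,0.013,0,0,0],[0,0,0,0.013,0,0,0]]'; python3 go.py 0.6030 0.0887 0.125 85.3
```

```text
time_s: 11.15
position: [0.6028, 0.0887, 0.1276]
tool_rot: [[-0.997, 0.08, -0.0], [0.08, 0.997, 0.0], [0.0, -0.0, -1.0]]
ft_force: [0.7, -0.4, -1.2]
grip_width: 0.0268
gripper_force: 78.8
t 11.15 p [0.6028 0.0887 0.1276] toolyaw 85.4 q6 -88.1 F [ 0.7 -0.4 -1.2]
shift [-0.0002  0.0001  0.0026] turn [-0.    -0.     0.002] tips 0.017
```

```bash
python3 -m pendant '[[0,0,0,0.0015,0,0,0],[0,0,0,0.003,0,0,0],[0,0,0,0.003,0,0,0]]'; python3 go.py 0.6030 0.0887 0.125 85.3
```

```text
time_s: 11.52
position: [0.6029, 0.0887, 0.1253]
tool_rot: [[-0.997, 0.08, 0.001], [0.08, 0.997, -0.0], [-0.001, 0.0, -1.0]]
ft_force: [-1.7, 0.5, 3.3]
grip_width: 0.027
gripper_force: 79.5
t 11.53 p [0.6029 0.0887 0.1253] toolyaw 85.4 q6 -88.1 F [-1.7  0.5  3.3]
shift [-0.0001  0.      0.0003] turn [0.    0.001 0.002] tips 0.017
```

Blade seated on the slot floor (3 N). Turning clockwise.

```bash
python3 -m pendant '[[0,0,0,0,0,0,0.18],[0,0,0,0,0,0,0.36],[0,0,0,0,0,0,0.54],[0,0,0,0,0,0,0.72],[0,0,0,0,0,0,0.9]]';  python3 -m pendant '[[0,0,0,0,0,0,0.15],[0,0,0,0,0,0,0.3],[0,0,0,0,0,0,0.45],[0,0,0,0,0,0,0.5],[0,0,0,0,0,0,0.5]]'; python3 -c "
from rig import env;print(env.observe()['wrist_torque'])"; python3 go.py 0.6030 0.0887 0.125 8.3
```

```text
time_s: 12.15
position: [0.603, 0.088, 0.1253]
tool_rot: [[-0.552, 0.834, 0.001], [0.834, 0.552, -0.002], [-0.002, -0.0, -1.0]]
ft_force: [-1.8, -2.8, 3.7]
grip_width: 0.0272
gripper_force: 79.2
time_s: 12.78
position: [0.6025, 0.0879, 0.1253]
tool_rot: [[-0.09, 0.996, -0.001], [0.996, 0.09, -0.002], [-0.002, -0.001, -1.0]]
ft_force: [-3.4, -3.9, 4.7]
grip_width: 0.0272
gripper_force: 79.3
[-0.79925677  0.72860337  0.05953749]
t 12.78 p [0.6025 0.0879 0.1253] toolyaw 5.1 q6 -7.9 F [-3.4 -3.9  4.7]
shift [0.0007 0.0005 0.0003] turn [-0.001  0.002 -0.055] tips 0.017
```

```bash
python3 -m pendant '[[0,0,0,0,0,0,0.06],[0,0,0,0,0,0,0.1],[0,0,0,0,0,0,0.1]]'; python3 -c "
from rig import env;print(env.observe()['wrist_torque'])"; python3 -m pendant '[[0,0,0,0,0,0,0.05],[0,0,0,0,0,0,0.05]]'; python3 -c "
from rig import env;print(env.observe()['wrist_torque'])"; python3 go.py 0.6030 0.0887 0.125 8.3
```

```text
time_s: 13.15
position: [0.6024, 0.088, 0.1253]
tool_rot: [[0.01, 1.0, -0.001], [1.0, -0.01, -0.002], [-0.002, -0.001, -1.0]]
ft_force: [-3.6, -3.8, 6.1]
grip_width: 0.027
gripper_force: 79.4
[-0.75671722  0.81136973  0.01164279]
time_s: 13.4
position: [0.6024, 0.088, 0.1253]
tool_rot: [[0.06, 0.998, -0.001], [0.998, -0.06, -0.002], [-0.002, -0.001, -1.0]]
ft_force: [-3.9, -2.9, 6.2]
grip_width: 0.0272
gripper_force: 79.4
[-0.77582925  0.84834074  0.18594467]
t 13.4 p [0.6024 0.088  0.1253] toolyaw -3.4 q6 0.7 F [-3.9 -2.9  6.2]
shift [0.0007 0.0005 0.0003] turn [-0.001  0.002 -0.205] tips 0.017
```

```bash
python3 -m pendant '[[0,0,0,0,0,0,0.04],[0,0,0,0,0,0,0.04]]'; python3 - <<'E'
from fit import *
print(env.observe()['wrist_torque'])
c=cam('scene'); print(fit_latch(c,[.6027,.0887,-2.95]))
u=proj(c,[.6,.09,.05]).astype(int)
cv2.imwrite('pics/l1.png',cv2.resize(c['image'][u[1]-40:u[1]+30,u[0]-50:u[0]+40],(720,560),interpolation=cv2.INTER_CUBIC))
E
```

```text
time_s: 13.65
position: [0.6024, 0.088, 0.1253]
tool_rot: [[0.099, 0.995, -0.001], [0.995, -0.099, -0.002], [-0.002, -0.001, -1.0]]
ft_force: [-3.4, -2.6, 5.9]
grip_width: 0.0272
gripper_force: 79.3
[-0.75744824  0.87036641  0.27816676]
(array([ 0.60330509,  0.0895247 , -2.99001631]), np.float64(-0.8981789102871206))
```

View pics/l1.png

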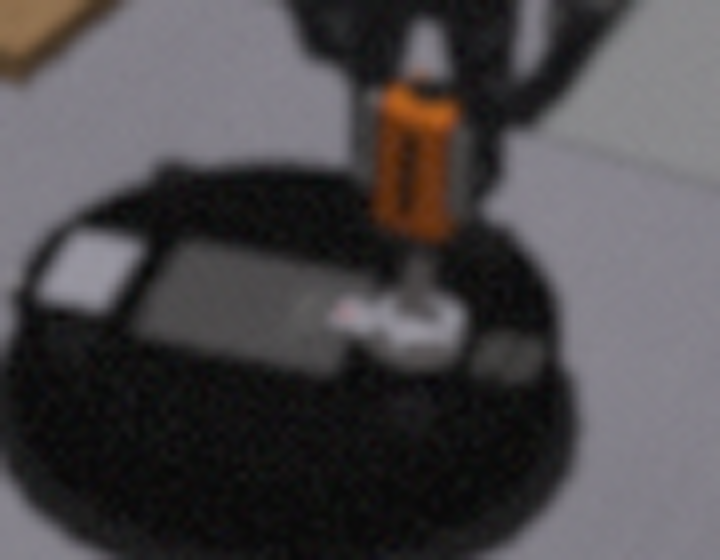

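The wing (red mark at (345,310)) lies over the door's edge, the fit gives -2.990 rad (stop is about -2.997), and the torque rises against the stop. Backing off into the slack and lifting.

```bash
python3 -m pendant '[[0,0,0,0,0,0,-0.17],[0,0,0,-0.003,0,0,-0.2],[0,0,0,-0.012,0,0,-0.2],[0,0,0,-0.05,0,0,-0.2],[0,0,0,-0.1,0,0,-0.2]]'; python3 -c "
from rig import env;print(env.observe()['wrist_torque'])"; python3 go.py 0.5197 -0.2729 0.22 -21.6
```

```text
time_s: 14.32
position: [0.6024, 0.0888, 0.2255]
tool_rot: [[-0.098, 0.995, -0.002], [0.995, 0.098, 0.0], [0.001, -0.002, -1.0]]
ft_force: [0.5, -0.2, -0.6]
grip_width: 0.0269
gripper_force: 78.7
[ 0.04181155 -0.09023885  0.00479022]
t 14.32 p [0.6024 0.0888 0.2255] toolyaw 5.6 q6 -8.4 F [ 0.5 -0.2 -0.6]
shift [-0.3519 -0.1176  0.0056] turn [-0.002  0.     0.475] tips 0.017
```

```bash
python3 -m pendant '[[0,-0.352,-0.118,0,0,0,0.475],[0,-0.352,-0.118,0,0,0,0.475],[0,-0.352,-0.118,0,0,0,0.475],[0,-0.352,-0.118,0,0,0,0.475],[0,-0.352,-0.118,0,0,0,0.475]]'; python3 -m pendant '[[0,-0.075,0,0,0,0,0],[0,-0.075,0,0,0,0,0],[0,-0.075,0,0,0,0,0]]'; python3 go.py 0.5197 -0.2729 0.15 -21.6
```

```text
time_s: 14.95
position: [0.533, -0.2179, 0.2255]
tool_rot: [[0.368, 0.93, 0.001], [0.93, -0.368, -0.0], [0.0, 0.001, -1.0]]
ft_force: [0.9, -0.3, -1.9]
grip_width: 0.0275
gripper_force: 78.8
time_s: 15.32
position: [0.5061, -0.286, 0.225]
tool_rot: [[0.368, 0.93, 0.0], [0.93, -0.368, 0.0], [0.0, 0.0, -1.0]]
ft_force: [0.5, 0.6, -0.6]
grip_width: 0.0271
gripper_force: 78.8
t 15.32 p [ 0.5061 -0.286   0.225 ] toolyaw -21.6 q6 -19.5 F [ 0.5  0.6 -0.6]
shift [0.0172 0.0078 0.075 ] turn [ 0. -0. -0.] tips 0.017
```

```bash
python3 -m pendant '[[0,0.017,0.008,0,0,0,0],[0,0.017,0.008,0.03,0,0,0],[0,0.017,0.008,0.07,0,0,0],[0,0.017,0.008,0.07,0,0,0]]'; python3 go.py 0.5197 -0.2729 0.084 -21.6
```

```text
time_s: 15.82
position: [0.5202, -0.27, 0.1527]
tool_rot: [[0.364, 0.931, -0.004], [0.931, -0.364, 0.004], [0.002, -0.005, -1.0]]
ft_force: [-0.1, 0.1, 0.1]
grip_width: 0.0272
gripper_force: 78.9
t 15.82 p [ 0.5202 -0.27    0.1527] toolyaw -21.3 q6 -17.7 F [-0.1  0.1  0.1]
shift [-0.003   0.001   0.0687] turn [-0.005 -0.002  0.005] tips 0.017
```

```bash
python3 -m pendant '[[0,-0.003,0.001,0.01,0,0,0],[0,-0.003,0.001,0.03,0,0,0],[0,-0.003,0.001,0.05,0,0,0],[0,-0.003,0.001,0.063,0,0,0],[0,-0.003,0.001,0.067,0,0,0]]'; python3 -m pendant '[[0,0,0,0,0,0,0],[0,0,0,0,0,0,0]]'; python3 go.py 0.5197 -0.2729 0.084 -21.6
```

```text
time_s: 16.45
position: [0.52, -0.2762, 0.0878]
tool_rot: [[0.366, 0.931, 0.0], [0.931, -0.366, -0.0], [-0.0, 0.0, -1.0]]
ft_force: [-0.1, -0.7, -1.0]
grip_width: 0.0276
gripper_force: 78.9
time_s: 16.7
position: [0.52, -0.2764, 0.0886]
tool_rot: [[0.366, 0.931, 0.001], [0.931, -0.366, -0.001], [-0.0, 0.001, -1.0]]
ft_force: [-0.5, -0.5, -0.8]
grip_width: 0.0275
gripper_force: 78.9
t 16.7 p [ 0.52   -0.2764  0.0886] toolyaw -21.5 q6 -18.0 F [-0.5 -0.5 -0.8]
shift [ 0.0031 -0.0016  0.0046] turn [0.001 0.    0.002] tips 0.017
```

```bash
python3 -m pendant '[[0,0.003,-0.0016,0.002,0,0,0],[0,0.003,-0.0016,0.0045,0,0,0],[0,0.003,-0.0016,0.005,0,0,0]]'; python3 -m pendant '[[0.4,0,0,0,0,0,0],[0.7,0,0,0,0,0,0],[1,0,0,0,0,0,0],[1,0,0,0,0,0,0],[1,0,0,0,0,0,0]]'; python3 -m pendant '[[1,0,0,-0.03,0,0,0],[1,0,0,-0.08,0,0,0],[1,0,0,-0.14,0,0,0],[1,-0.06,0,-0.16,0,0,0],[1,-0.1,0,-0.16,0,0,0]]'; python3 - <<'E'
from fit import *
c=cam('scene'); print(fit_latch(c,[.6027,.0887,-2.95]))
for r in env.tip_of('scene','driver_grip')[:1]: print(r,at_z(c,r['centre'],.082))
cv2.imwrite('pics/e1.png',cv2.resize(c['image'][140:300,200:400],(750,600),interpolation=cv2.INTER_CUBIC))
E
```

```text
time_s: 17.08
position: [0.5193, -0.2724, 0.084]
tool_rot: [[0.366, 0.931, 0.0], [0.931, -0.366, -0.0], [0.0, 0.0, -1.0]]
ft_force: [-3.1, 3.8, 13.3]
grip_width: 0.0273
gripper_force: 80.4
time_s: 17.7
position: [0.5193, -0.2728, 0.0827]
tool_rot: [[0.366, 0.931, -0.0], [0.931, -0.366, 0.0], [0.0, -0.0, -1.0]]
ft_force: [-0.2, -0.1, 0.1]
grip_width: 0.0853
gripper_force: 0.0
time_s: 18.32
position: [0.4824, -0.3676, 0.245]
tool_rot: [[0.366, 0.931, 0.003], [0.931, -0.366, -0.003], [-0.002, 0.004, -1.0]]
ft_force: [0.3, 0.5, 0.3]
grip_width: 0.0851
gripper_force: 0.0
(array([ 0.60304536,  0.09017932, -2.93940347]), np.float64(-0.9309021092786854))
{'centre': [257.6, 254.5], 'conf': 0.77} [ 0.52158699 -0.26929588  0.082     ]
```

View pics/e1.png

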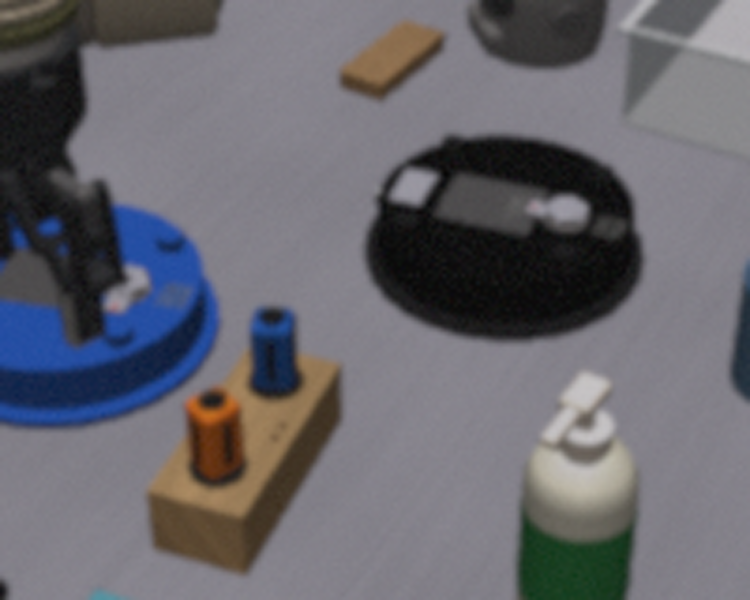

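The orange driver stands upright at (213,435) with its collar down, the door is shut, and the wing lies on the door at (535,208). I'll check the latch angle with the top camera and hand in if it's clear of the limit.

```bash
python3 -m pendant '[[1,0,0,0,0,0,0],[1,0,0,0,0,0,0]]'; python3 - <<'E'
from fit import *
r=fit_latch(cam('top'),[.6027,.0887,-2.95]); print(r)
if r[0][2]<-2.89: print(env.close_job())
E
```

```text
time_s: 18.68
position: [0.4832, -0.3648, 0.2427]
tool_rot: [[0.365, 0.931, -0.0], [0.931, -0.365, 0.0], [0.0, -0.0, -1.0]]
ft_force: [-0.6, 1.0, 0.4]
grip_width: 0.0853
gripper_force: 0.0
(array([ 0.60231493,  0.08747578, -2.99956523]), np.float64(-0.9253286295105356))
the job is handed in; nothing more can be done
None
```

I handed the job in at about 19 s: the door is shut, the latch is at its stop with its wing over the door, and the orange driver is back upright in its hole. The judge returned no verdict; this rests on the last camera pictures and the force readings.

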